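# Proof-test the investing plaster of a denture flask with a spring penetrometer

### The job

Before the top half is poured, check that the plaster round the invested cast has set: draw the spring penetrometer straight up out of its stand, stand its foot on the middle of the violet ring pencilled on the sloping plaster, with the gauge square to that slope, and press gently until the mouth of the barrel lies on the red band of the plunger. Never drive the plunger home to its stop, let the gauge touch the flask or plaster nowhere but at the ring, keep the gripper off the flask, and do not shift the flask or the other things lying around it. Finish holding: the program ends with the gauge still gripped, square, and pressed in to the red band.

Things in the scene. Friction and masses are not known exactly. Their poses are not given: they have to be found in the camera images.
- gauge: Spring penetrometer, loose, about 130 g, hanging upright in the stand. Round. Origin on its axis at the mouth (lower end) of the steel barrel, z up the axis. Above the origin: barrel 16 mm thick to 42 mm, collar 28 mm thick at 42 to 48 mm, black ribbed grip 20 mm thick at 48 to 118 mm, cap to 125 mm. Grasp from above across the grip, about 90 mm up. Below: plunger 7 mm thick.
- plunger (a joint): How far the plunger is pushed in, m: 0 free (sticks out 36 mm below the mouth), 0.016 hard stop. Its red band covers 6 to 11 mm below the mouth while free, so the mouth lies on the band at 0.006 to 0.011. The spring pushes out with 1.0 N at 0 and 0.4 N more per mm (3.4 to 5.4 N on the band).
- gauge_foot (a point): Centre of the flat underside of the plunger's foot (8.4 mm in diameter), on the gauge's axis, 36 mm below the gauge's origin while the plunger is free; moves with the plunger.
- stand: Gauge stand, heavy, fixed. Origin on the bench under its hole. A 44 x 44 x 8 mm plate, top 96 mm above the bench, has a 17.8 mm hole in which the barrel hangs, collar resting on the plate (gauge origin 54 mm above the bench). On the stand's +x side, 46 mm from the hole, a 12 mm post ends 3 mm above the plate. Lift the gauge at least 80 mm straight up to free it.
- flask: Open grey casting-flask half, loose, about 0.95 kg, 137 mm along x, 109 mm along y, rim 34 mm high, filled with plaster rising in slopes from the rim to a cream tooth cast in the middle (teeth to 61 mm above the bench). Origin on the bench under its middle. Its -x side bears the broad slope with the ring and looks roughly towards the robot.
- invested_cast: The cream dental cast (66 x 68 mm) set in the plaster of the flask, part of the flask; its front edge lies over 20 mm up the slope from the ring's centre. Origin under its middle.
- test_mark (a point): Centre of the violet ring (12 mm inside, 16 mm outside diameter, with four ticks) on the plaster slope, 36 mm from the flask's middle towards its -x and 38 mm above the bench. z is the outward normal of the slope, leaning 18 degrees from vertical towards the flask's -x; x runs up the slope towards the cast. The plaster is hard.
- spatula: Plaster spatula with wooden handle, 218 mm long, loose, lying on the bench near its front; leave it. Origin under its middle.
- red_pot: Small pot with red lid, 41 mm diameter, 44 mm high, loose; leave it. Origin under its middle.
- brown_bottle: Small brown bottle with black cap, 40 mm diameter, 62 mm high, loose; leave it. Origin under its middle.
- wax_stick: Red stick of wax, 83 mm long, 9 mm thick, loose; leave it. Origin under its middle.
Not all that is in view belongs to the job. There is more than one size of the gauge; the one meant has the size given above. Leave any blue look-alike of the stand alone.

How it is judged:
On the way:
1. the gauge is drawn up out of its stand, held by the fingers (z of gauge_foot in the frame of stand above 0.097 m and contact force between gauge and stand below 0.05 N and contact force between the fingers and gauge above 2 N), for 0.1 s.
At the end, for the whole second after the job is handed in: Gauge gripped and still, its foot on the plaster within 6 mm of the ring's centre, its axis within 7 degrees of the slope's normal, the plunger in by 6 to 11 mm (0.5 mm slack), pressing with 2 to 8 N, clear of the stand; the flask within 12 mm of where it stood (distance between gauge_foot and test_mark below 0.006 m and angle between the z axis of gauge and the z axis of test_mark, either way round below 0.12 rad and value of joint plunger between 0.0055 and 0.0115 m and contact force between gauge and flask between 2 and 8 N and contact force between the fingers and gauge above 2 N and contact force between gauge and stand below 0.05 N and linear speed of gauge below 0.01 m/s and distance of flask from where it was at the start of the episode below 0.012 m); the arm keeps its last pose, push and grip.
It fails at once if the plunger is driven home to its stop (in by more than 15 mm) (value of joint plunger above 0.015 m).
It fails at once if the gauge touches the invested cast, or the flask or plaster away from the ring (foot more than 12 mm from its centre) (contact force between gauge and invested_cast above 0.5 N or (contact force between gauge and flask above 0.5 N and distance between gauge_foot and test_mark above 0.012 m)).
It fails at once if the robot itself touches the flask (contact force between any of the fingers, the arm and flask above 1 N).
It fails at once if the flask is shifted by more than 15 mm (distance of flask from where it was at the start of the episode above 0.015 m).
It fails at once if the spatula, pot, bottle or wax stick is shifted by more than 30 mm (distance of any of spatula, red_pot, brown_bottle, wax_stick from where it was at the start of the episode above 0.03 m).
It also fails if it takes over 42 s, if anything falls off the work surface, if the arm or the gripper's body presses on something with over 40 N, if the wrist force passes 120 N, or if a joint passes its speed limit or range.

### The arm

A 7-joint arm with a two-finger parallel gripper is mounted at the origin on a cart in front of the work surface, level with it; the furniture and walls round the work are solid. World frame = base frame: x ahead of the robot, y to its left, z up, the work surface at z = 0. Lengths are in m, angles in rad, forces in N, time in s.
With the tool pointing down it reaches from about 0.4 to 0.85 m from the base axis. Payload 10.4 kg.
Tool frame: the origin (TCP) lies between the finger pads; the fingertips stand ahead of it and the grasp point (between the pads) lies 3 mm ahead of it (r.tips_ahead is the z of the fingertips in the tool frame, in m); z points along the fingers, y is the line along which they close (so a half turn about z gives the same grasp; the last joint's range is limited). The gripper opens to 87 mm and grips with 3 to 60 N. Pads are 19 mm wide; open, the fingers measure 117 mm over their backs; the gripper's body (75 mm by 190 mm) begins 51 mm behind the grasp point.
Start: joints at [1.107, 0.332, -0.065, 1.46, 0.022, 1.35, -0.088], TCP at [0.267, -0.565, 0.245] pointing down, gripper open.
Joint ranges: [-2.6, 2.6], [-0.5, 2.12], [-1.47, 1.34], [0.16, 2.42], [-1.27, 4.41], [0.06, 2.06], [-2.6, 2.6]. Speed limits (rad/s): [2.22, 2.22, 2.79, 2.79, 3.14, 3.14, 3.14].

### API

Orientations are given as a unit quaternion [x, y, z, w].
In Python, from bench import telemetry, camera, get_calibration, r gives the robot as it stands.
- The arm moves only by the tool drive_tool, never from a script. Its argument "series" is one flat list of numbers, 7 for each row, row after row: the turn, a rotation vector about the tool's x, y, z in units of 5 degrees (1.0 is 5 degrees), then the shift along the tool's x, y, z in units of 40 mm (1.0 is 40 mm), then the opening, from -1 (shut) to 1 (fully open). A call has 1 to 10 rows; each row is the pose to reach, as a shift and turn from the pose commanded when the call began, along the tool's axes at that moment; what a row does not reach only later rows make up. A row lasts 1/12 s, in which the tool goes at most 41.7 mm and 7.16 degrees, less where a joint would pass 70% of its speed; a pose out of reach is approached as far as the arm can. A call with a gripper value outside its range is refused whole. The fingers move at their own pace and stop on an object; "grip_force" is the grip in N (left out, the last holds). Time passes only in rows, so rows that repeat a pose let the fingers close. It gives the time, the measured TCP pose, the force, the opening and the grip force at its end, in the units of the state.
- telemetry.read_state(): the state, without advancing time (a new reading comes with each control period).
- camera(name): name is "side" or "top" or "wrist"; returns the picture (420x560x3 uint8, red, green, blue); there is no depth.
- get_calibration(name): a dict with "fovy" (degrees; the focal length in pixels is half the picture's height over the tangent of half this angle, whatever the lens; pixels are square), "cx", "cy" (the principal point, pixels), "xyz" and "rotation" of the camera in the world. Camera axes: x right, y up, looking along -z (the intrinsics and any distortion apply to the point x, -y, -z); pixel columns grow to the right and rows downward; lengths in m; the calibration is good to about 2 mm. The wrist camera is an equidistant fisheye: a pixel r from the principal point sees the ray r / f radians off the axis. A picture is of the moment at which its call begins: read the wrist's pose just before it. get_calibration takes no time and is no camera call; for the wrist camera it gives the pose at the moment of the call.
- r.close_job(): hands the job in; it is judged then, once.
The state is a dict: "time": time; "joint_positions": joint angles; "joint_vel": joint speeds; "joint_torque": joint torques, N m; "ee_pos": TCP position; "eef_rot": TCP orientation; "ft_force": force on the tool from outside, world axes, zero at the start; "torque": the same for the moment, N m; "width": finger opening in m; "grip_force": force on a finger pad.
Only numpy, scipy, OpenCV 4.12 (cv2) and the standard library are available. Lean on these libraries where they do the work, as an engineer would, in place of code of your own. Each camera call takes 0.05 s, during which the arm holds its last target. There are 200 camera calls.

## Working session

There is one attempt and no reset: what is moved stays moved. The work goes in short steps, Python scripts to look and compute and a tool call to move; the robot and the scene stay as the last step left them, time stands still between calls to the robot, and variables do not carry over. Pictures are saved under pics/ and viewed, at most 12 in all, crops included, and the job is handed in when it is done.

Besides the shell and the picture viewer there is one more tool, called as name(argument=value, ...), one argument or row to a line, values as JSON. drive_tool: Moves the arm, as the interface text tells. Its arguments: {"type":"object","properties":{"series":{"type":"array"},"grip_force":{"type":"number"}},"required":["series"]}

```bash
mkdir -p pics; ls; python3 - <<'E'
from bench import telemetry,camera,get_calibration,r
import cv2
for n in("top","side"):
    cv2.imwrite(f"pics/{n}0.png",cv2.cvtColor(camera(n),cv2.COLOR_RGB2BGR)); print(n,get_calibration(n))
print(telemetry.read_state(),r.tips_ahead)
E
```

```text
pics
top {'fovy': 53.66223715800608, 'cx': 276.1181063955541, 'cy': 211.92135990077395, 'xyz': array([0.39769115, 0.02237737, 0.90485388]), 'rotation': array([-0.05935499,  0.07237372,  0.709926  , -0.69802873])}
side {'fovy': 53.17953854191215, 'cx': 279.2203455549418, 'cy': 207.6237857153591, 'xyz': array([-0.0037629 ,  0.52744142,  0.56036037]), 'rotation': array([-0.18685549,  0.44208885,  0.80037891, -0.35921591])}
{'time': 0.1, 'joint_positions': array([ 1.10737776,  0.33277979, -0.06469374,  1.46083904,  0.0215729 ,
        1.34986744, -0.08848847]), 'joint_vel': array([ 0.0010604 , -0.00026382, -0.00061702, -0.00123953, -0.00090767,
       -0.00050452,  0.00194943]), 'joint_torque': array([ 1.20831661e-03, -6.24547505e+01,  2.43530818e-02, -3.90719604e+01,
       -6.13808795e-02,  3.65993183e-02,  4.31469482e-05]), 'ee_pos': array([ 0.26655016, -0.56497768,  0.24386022]), 'eef_rot': array([ 9.75805854e-01,  2.18638003e-01, -1.45005164e-04, -5.82073567e-04]), 'ft_force': array([-0.75245636, -0.18337626, -0.35950252]), 'torque': array([-0.00128501, -0.03077181, -0.02421002]), 'grip_force': 0.0, 'width': 0.0872246485698682} 0.022
```

View pics/top0.png

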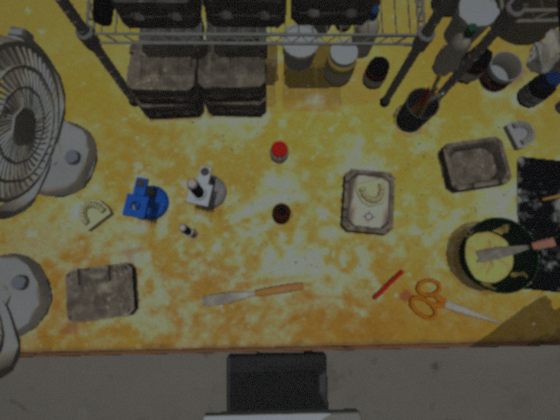

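View pics/side0.png

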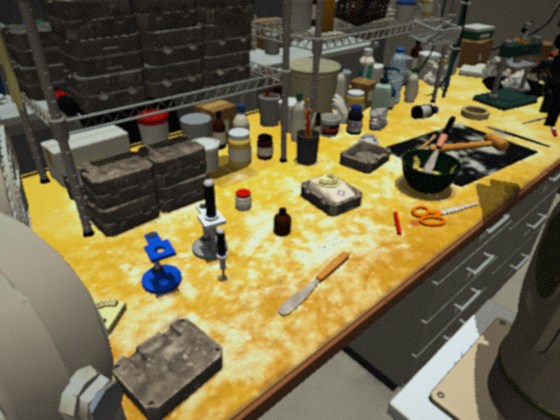

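The top picture shows the grey stand with the gauge near (200,188), a blue look-alike at (145,200), a smaller gauge at (188,231) and the flask at (367,202). The side picture shows the gauge at (209,200) and the flask at (330,193). I'll enlarge these.

```bash
python3 - <<'E'
import cv2,numpy as np
t=cv2.imread("pics/top0.png");s=cv2.imread("pics/side0.png")
def c(im,x,y,w,h,k):
    o=cv2.resize(im[y:y+h,x:x+w],None,fx=k,fy=k,interpolation=cv2.INTER_CUBIC)
    return np.clip(o*1.4,0,255).astype('uint8')
a=np.hstack([c(t,170,155,80,60,5),c(t,330,160,80,60,5)])
b=np.hstack([c(s,180,170,80,60,5)[:300],c(s,290,165,80,60,5)])
cv2.imwrite("pics/crop0.png",np.vstack([a,b]))
E
```

```text
(no output)
```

View pics/crop0.png

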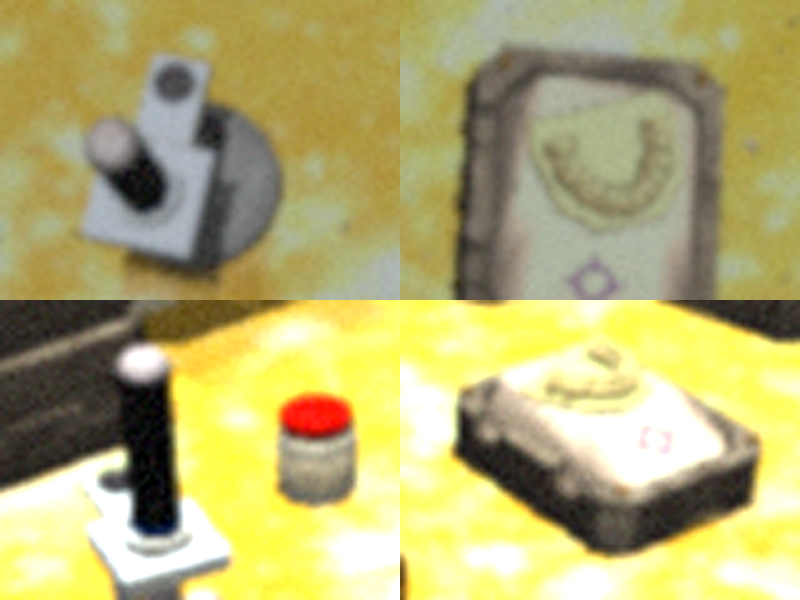

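The crops put the gauge cap at top (191.6,183) and side (208.2,182), and the stand post at top (204,171). The violet ring is at top (368.4,216) and side (340.8,192.7).

```bash
cat > h.py <<'E'
import numpy as np,cv2
from scipy.spatial.transform import Rotation as R
from bench import telemetry,camera,get_calibration,r
def ray(n,u,v,c=None):
    c=c or get_calibration(n); f=210/np.tan(np.radians(c['fovy']/2))
    x,y=u-c['cx'],v-c['cy']; d=np.array([x/f,-y/f,-1.])
    if n=='wrist':
        q=np.hypot(x,y); t=q/f; d=np.array([np.sin(t)*x/q,-np.sin(t)*y/q,-np.cos(t)])
    q=np.array(c['rotation']); M=R.from_quat(q) if q.ndim==1 else R.from_matrix(q)
    return np.array(c['xyz']),M.apply(d/np.linalg.norm(d))
def atz(n,u,v,z,c=None):
    o,d=ray(n,u,v,c); return o+d*(z-o[2])/d[2]
def tri(*a):
    A=0;b=0
    for o,d in a: P=np.eye(3)-np.outer(d,d); A=A+P; b=b+P@o
    return np.linalg.solve(A,b)
def goal(p,M):
    "turn & shift in move units from measured pose to TCP p, rotation M"
    s=telemetry.read_state(); C=R.from_quat(s['eef_rot'])
    rv=(C.inv()*M).as_rotvec(); t=C.inv().apply(p-s['ee_pos'])
    return np.round(np.r_[np.degrees(rv)/5,t/.04],3)
E
python3 - <<'E'
from h import *
np.set_printoptions(precision=4,suppress=True)
for nm,t,s,z in(("cap",(191.6,183),(208.2,182.2),.179),("ring",(368.4,216),(340.8,192.7),.038)):
    print(nm,atz('top',*t,z),atz('side',*s,z),tri(ray('top',*t),ray('side',*s)))
print("post",atz('top',204.2,171.2,.099),"collar",atz('top',200.7,193,.1))
for n,u,v,z in(("top",80,235,.096),("top",188,262,.096),("top",215,150,.096)): print("plate",atz(n,170+(u+.5)/5-.5,155+(v+.5)/5-.5,z))
for u,v in((500,48),(720,70)): print("rim",atz('top',330+(u+.5)/5-.5,160+(v+.5)/5-.5,.034))
print("front",atz('top',345,231,.034),atz('top',388,233,.034))
for nm,u,v,z in(("pot",279,148,.044),("bottle",282,212,.062),("smallg",186,229,.09)): print(nm,atz('top',u,v,z))
E
```

```text
cap [0.5898 0.1586 0.179 ] [0.5824 0.1632 0.179 ] [0.5905 0.1589 0.1742]
ring [ 0.5494 -0.1915  0.038 ] [ 0.5454 -0.1887  0.038 ] [ 0.5494 -0.1927  0.0347]
post [0.6351 0.1489 0.099 ] collar [0.59  0.155 0.1  ]
plate [0.5739 0.1853 0.096 ]
plate [0.5623 0.1424 0.096 ]
plate [0.6079 0.1322 0.096 ]
rim [ 0.6521 -0.3334  0.034 ]
rim [ 0.6408 -0.4295  0.034 ]
front [ 0.5185 -0.1407  0.034 ] [ 0.5127 -0.2321  0.034 ]
pot [ 0.7014 -0.0039  0.044 ]
bottle [ 0.5563 -0.0068  0.062 ]
smallg [0.5198 0.1845 0.09  ]
```

```bash
cat >> h.py <<'E'
def down(yaw): 
    a=np.radians(yaw); x=np.array([np.cos(a),np.sin(a),0]); z=np.array([0,0,-1.]); return R.from_matrix(np.c_[x,np.cross(z,x),z])
E
python3 - <<'E'
from h import *
np.set_printoptions(precision=4,suppress=True)
f=[atz('top',*p,.034) for p in((349.6,169.2),(393.6,173.6),(388,233),(345,231))]; print(f)
c=get_calibration('wrist'); s=telemetry.read_state(); C=R.from_quat(s['eef_rot']); print(c, C.inv().apply(c['xyz']-s['ee_pos']))
print(goal(np.array([.47,-.20,.30]),down(75)))
E
```

```text
[array([ 0.6544, -0.1575,  0.034 ]), array([ 0.6432, -0.2534,  0.034 ]), array([ 0.5127, -0.2321,  0.034 ]), array([ 0.5185, -0.1407,  0.034 ])]
{'fovy': 65.70646984690485, 'cx': 278.72062484264154, 'cy': 212.90077345218356, 'xyz': array([ 0.3427, -0.5277,  0.3828]), 'rotation': array([-0.129 ,  0.0826, -0.5293,  0.8345])} [ 0.0848 -0.0014 -0.139 ]
[-0.013 -0.006 -9.948  8.493 -6.083 -1.396]
```

drive_tool(
  series=[0, 0, -2, 1.7, -1.2, -0.5, 1, 0, 0, -4, 3.4, -2.4, -1, 1, 0, 0, -6, 5, -3.6, -1.4, 1, 0, 0, -8, 6.8, -4.8, -1.4, 1, 0, 0, -9.9, 8.5, -6.1, -1.4, 1, 0, 0, -9.9, 8.5, -6.1, -1.4, 1, 0, 0, -9.9, 8.5, -6.1, -1.4, 1, 0, 0, -9.9, 8.5, -6.1, -1.4, 1, 0, 0, -9.9, 8.5, -6.1, -1.4, 1, 0, 0, -9.9, 8.5, -6.1, -1.4, 1],
)

```text
time: 0.93
ee_pos: [0.4673, -0.2032, 0.3001]
eef_rot: [0.795, 0.607, -0.0, 0.0]
ft_force: [0.9, -0.4, -0.8]
width: 0.0869
grip_force: 0.0
```

drive_tool(
  series=[0, 0, 0, 0, 0, 0, 1, 0, 0, 0, 0, 0, 0, 1, 0, 0, 0, 0, 0, 0, 1, 0, 0, 0, 0, 0, 0, 1],
)

```text
time: 1.27
ee_pos: [0.4662, -0.2065, 0.2996]
eef_rot: [0.795, 0.606, -0.0, -0.0]
ft_force: [-0.6, 0.5, 0.2]
width: 0.0869
grip_force: 0.0
```

```bash
python3 - <<'E'
from h import *
c=get_calibration('wrist'); im=cv2.cvtColor(camera('wrist'),cv2.COLOR_RGB2BGR)
cv2.imwrite("pics/w1.png",im); np.save("w1.npy",c,allow_pickle=True); s=telemetry.read_state(); print(s['time'],s['ee_pos'],c)
f=210/np.tan(np.radians(c['fovy']/2)); M=R.from_quat(c['rotation'])
E
```

```text
1.3167 [ 0.46623124 -0.20652724  0.29964776] {'fovy': 65.70646984690485, 'cx': 278.72062484264154, 'cy': 212.90077345218356, 'xyz': array([ 0.48884656, -0.12395397,  0.43855988]), 'rotation': array([-0.15197008,  0.02079926, -0.13245731,  0.97924846])}
```

View pics/w1.png

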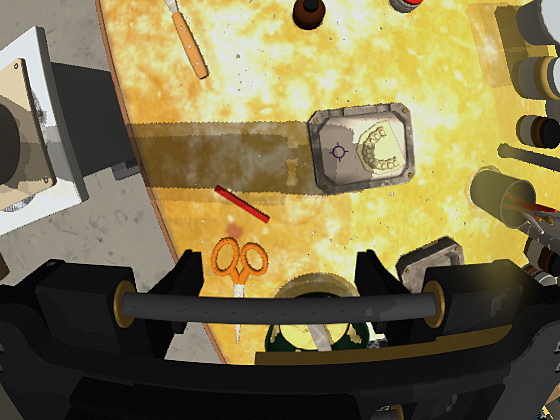

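The wrist view shows the ring at about (339,152) and the flask at (310–413, 104–192). I'll crop to get the centre and yaw.

```bash
python3 - <<'E'
import cv2
im=cv2.imread("pics/w1.png"); cv2.imwrite("pics/w1c.png",cv2.resize(im[98:198,300:420],None,fx=6,fy=6,interpolation=cv2.INTER_CUBIC))
E
```

```text
(no output)
```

View pics/w1c.png

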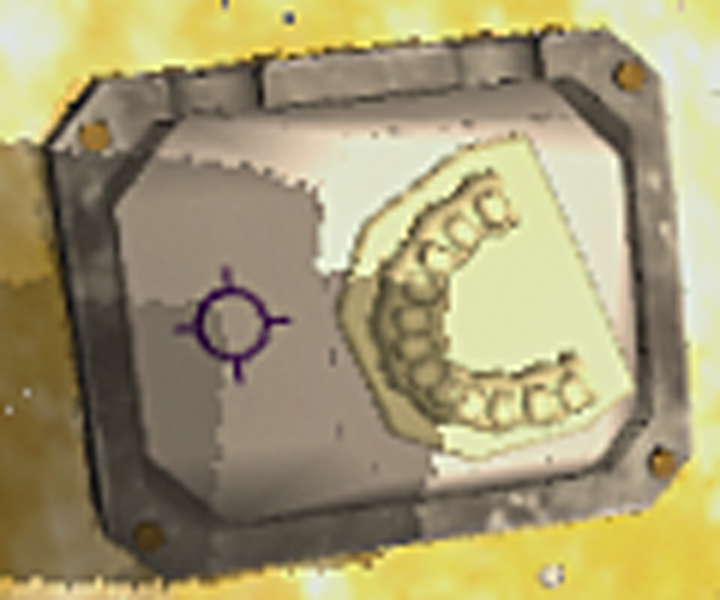

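The ring centre is at crop (232,323). Its ticks are at (226,267), (239,381), (176,329) and (289,320), and the pins are at (93,135), (147,535), (630,73) and (662,462).

```bash
cat > m.py <<'E'
from h import *
np.set_printoptions(precision=4,suppress=True)
c=np.load("w1.npy",allow_pickle=True).item()
P=lambda u,v,z:atz('wrist',300+(u+.5)/6-.5,98+(v+.5)/6-.5,z,c)
mk=P(232,323,.038); a,b,d,e=[P(*p,.034) for p in((93,135),(147,535),(630,73),(662,462))]
print("mark",mk,tri(ray('top',368.4,216),ray('wrist',300+232.5/6-.5,98+323.5/6-.5,c)))
print("pins",a,b,d,e, "mid",(a+b+d+e)/4)
g=lambda v:np.degrees(np.arctan2(v[1],v[0]))
print("yaw",g(d-a),g(e-b),g(a-b)-90,g(d-e)-90,"ticks",g(P(289,320,.038)-P(176,329,.038)))
yaw=np.radians(np.mean([g(d-a),g(e-b),g(a-b)-90,g(d-e)-90])); print(np.degrees(yaw),(a+b+d+e)/4-.036*np.array([np.cos(yaw),np.sin(yaw),0]))
print(goal(np.array([.589,.158,.30]),down(90)))
E
python3 m.py
```

```text
mark [ 0.5477 -0.1889  0.038 ] [ 0.5432 -0.1834  0.0713]
pins [ 0.5296 -0.1442  0.034 ] [ 0.52   -0.2295  0.034 ] [ 0.6473 -0.1569  0.034 ] [ 0.6375 -0.2427  0.034 ] mid [ 0.5836 -0.1933  0.034 ]
yaw -6.15715081333862 -6.435869614012756 -6.41958194119708 -6.480818308174605 ticks -9.569778894951456
-6.3733551691807655 [ 0.5478 -0.1893  0.034 ]
[-0.008  0.001 -3.077  9.601  0.541 -0.011]
```

The mark is at (0.548,-0.189,0.038) with flask yaw -6.4°, and both estimates agree. Next I move above the gauge.

drive_tool(
  series=[0, 0, -0.6, 1.9, 0.1, 0, 1, 0, 0, -1.2, 3.8, 0.2, 0, 1, 0, 0, -1.8, 5.7, 0.3, 0, 1, 0, 0, -2.4, 7.6, 0.4, 0, 1, 0, 0, -3.1, 9, 0.5, 0, 1, 0, 0, -3.1, 9.6, 0.54, 0, 1, 0, 0, -3.1, 9.6, 0.54, 0, 1, 0, 0, -3.1, 9.6, 0.54, 0, 1, 0, 0, -3.1, 9.6, 0.54, 0, 1, 0, 0, -3.1, 9.6, 0.54, 0, 1],
)

```text
time: 2.15
ee_pos: [0.5887, 0.1656, 0.2991]
eef_rot: [0.704, 0.71, 0.001, -0.002]
ft_force: [0.2, 0.8, 0.2]
width: 0.0868
grip_force: 0.0
```

drive_tool(
  series=[0, 0, 0, 0, 0, 0, 1, 0, 0, 0, 0, 0, 0, 1, 0, 0, 0, 0, 0, 0, 1, 0, 0, 0, 0, 0, 0, 1],
)

```text
time: 2.48
ee_pos: [0.5891, 0.1574, 0.3]
eef_rot: [0.707, 0.708, -0.0, 0.0]
ft_force: [-0.3, -0.5, 0.6]
width: 0.0871
grip_force: 0.0
```

```bash
python3 - <<'E'
from h import *
c=get_calibration('wrist'); im=cv2.cvtColor(camera('wrist'),cv2.COLOR_RGB2BGR)
cv2.imwrite("pics/w2.png",im); np.save("w2.npy",c,allow_pickle=True); s=telemetry.read_state(); print(s['time'],s['ee_pos'],s['eef_rot'])
print(goal(np.array([.589,.158,.30]),down(90)))
E
```

```text
2.5333 [0.58904394 0.15764368 0.30014454] [ 7.06525561e-01  7.07687334e-01 -1.90037542e-04  4.83310375e-04]
[ 0.005  0.011  0.019  0.009 -0.001  0.004]
```

View pics/w2.png

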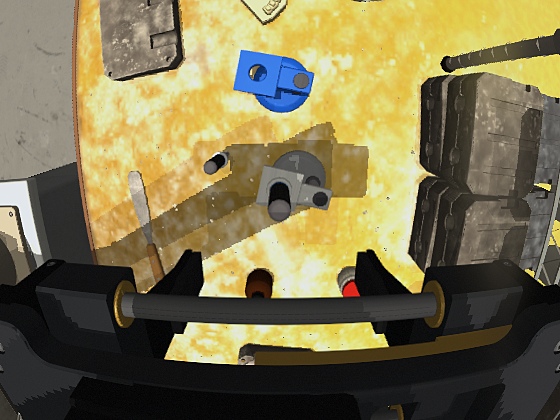

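The gauge cap sits at about (279,211), between the fingers, and the small gauge is at (212,165), clear of them. I'll check the positions and the descent.

```bash
python3 - <<'E'
from h import *
np.set_printoptions(precision=4,suppress=True)
c=np.load("w2.npy",allow_pickle=True).item(); im=cv2.imread("pics/w2.png")
print("cap",atz('wrist',279,210.5,.179,c),"post",atz('wrist',320,199,.099,c),"collar",atz('wrist',281,188,.102,c))
for p in((269,166),(257,203)): print(atz('wrist',*p,.096,c))
cv2.imwrite("pics/w2c.png",cv2.resize(im[150:230,230:340],None,fx=6,fy=6,interpolation=cv2.INTER_CUBIC))
E
```

```text
cap [0.5897 0.1622 0.179 ] post [0.6344 0.1505 0.099 ] collar [0.5919 0.1633 0.102 ]
[0.5791 0.1861 0.096 ]
[0.5656 0.145  0.096 ]
```

View pics/w2c.png

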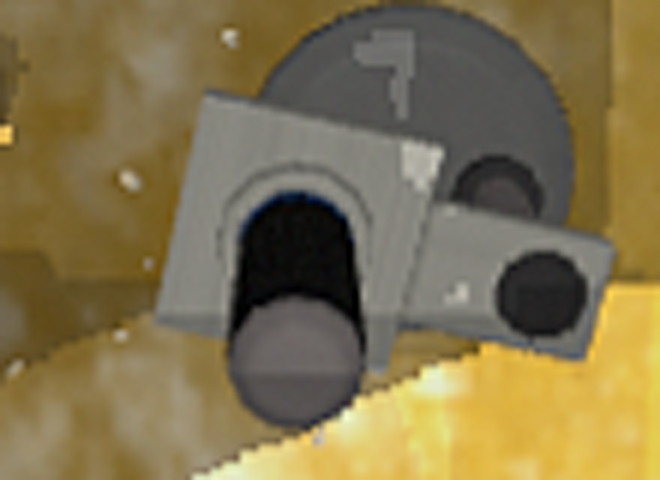

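drive_tool(
  series=[0, 0, 0, 0.09, 0.02, 0.7, 1, 0, 0, 0, 0.09, 0.02, 1.4, 1, 0, 0, 0, 0.09, 0.02, 2.1, 1, 0, 0, 0, 0.09, 0.02, 2.8, 1, 0, 0, 0, 0.09, 0.02, 3.4, 1, 0, 0, 0, 0.09, 0.02, 3.82, 1, 0, 0, 0, 0.09, 0.02, 3.82, 1, 0, 0, 0, 0.09, 0.02, 3.82, 1, 0, 0, 0, 0.09, 0.02, 3.82, 1],
  grip_force=30,
)

```text
time: 3.28
ee_pos: [0.5903, 0.163, 0.1488]
eef_rot: [0.706, 0.708, 0.001, 0.001]
ft_force: [0.8, 0.9, 0.4]
width: 0.0871
grip_force: 0.0
```

drive_tool(
  series=[0, 0, 0, 0, 0, 0, -1, 0, 0, 0, 0, 0, 0, -1, 0, 0, 0, 0, 0, 0, -1, 0, 0, 0, 0, 0, 0, -1, 0, 0, 0, 0, 0, 0, -1, 0, 0, 0, 0, 0, 0, -1, 0, 0, 0, 0, 0, 0, -1, 0, 0, 0, 0, 0, 0, -1, 0, 0, 0, 0, 0, 0, -1, 0, 0, 0, 0, 0, 0, -1],
)

```text
time: 4.12
ee_pos: [0.5896, 0.1633, 0.1471]
eef_rot: [0.706, 0.709, -0.0, 0.0]
ft_force: [1.0, 0.5, 0.2]
width: 0.0285
grip_force: 0.0
```

drive_tool(
  series=[0, 0, 0, 0, 0, 0, -1, 0, 0, 0, 0, 0, 0, -1, 0, 0, 0, 0, 0, 0, -1, 0, 0, 0, 0, 0, 0, -1, 0, 0, 0, 0, 0, 0, -1, 0, 0, 0, 0, 0, 0, -1],
)

```text
time: 4.62
ee_pos: [0.5895, 0.1633, 0.1471]
eef_rot: [0.706, 0.709, -0.0, 0.0]
ft_force: [-0.3, -0.2, -0.2]
width: 0.0193
grip_force: 30.0
```

Gripped at 19.3 mm. Now lifting straight up.

drive_tool(
  series=[0, 0, 0, 0, 0, -0.2, -1, 0, 0, 0, 0, 0, -0.6, -1, 0, 0, 0, 0, 0, -1.1, -1, 0, 0, 0, 0, 0, -1.6, -1, 0, 0, 0, 0, 0, -2.1, -1, 0, 0, 0, 0, 0, -2.6, -1, 0, 0, 0, 0, 0, -3.1, -1, 0, 0, 0, 0, 0, -3.5, -1, 0, 0, 0, 0, 0, -3.5, -1, 0, 0, 0, 0, 0, -3.5, -1],
)

```text
time: 5.45
ee_pos: [0.5898, 0.1635, 0.288]
eef_rot: [0.705, 0.709, 0.001, 0.0]
ft_force: [-0.6, 0.2, -1.8]
width: 0.0193
grip_force: 30.0
```

```bash
cat >> h.py <<'E'
mk=np.array([.5478,-.189,.038]); fy=np.radians(-6.4); a=np.radians(18)
n=np.array([-np.sin(a)*np.cos(fy),-np.sin(a)*np.sin(fy),np.cos(a)])
def tool(yaw):
    x=np.array([np.cos(yaw),np.sin(yaw),0]); x-=n*(x@n); x/=np.linalg.norm(x); z=-n
    return R.from_matrix(np.c_[x,np.cross(z,x),z])
E
python3 - <<'E'
from h import *
s=telemetry.read_state(); print(s['time'],s['ee_pos'],s['ft_force'],s['width'])
im=np.hstack([cv2.resize(cv2.cvtColor(camera(k),cv2.COLOR_RGB2BGR)[y:y+150,x:x+100],None,fx=4,fy=4,interpolation=cv2.INTER_CUBIC) for k,x,y in(("side",160,120),("top",150,130))])
cv2.imwrite("pics/l.png",im)
# pre-contact: foot 40 mm above the mark along n ; TCP to foot = 90+3+36
print(goal(mk+n*(.129+.040),tool(np.radians(83.6))))
E
```

```text
5.45 [0.58977035 0.16350022 0.28799235] [-0.64529258  0.19780681 -1.84739635] 0.019281874558238724
[-3.609 -0.202  1.322 -8.644 -2.369  2.194]
```

View pics/l.png

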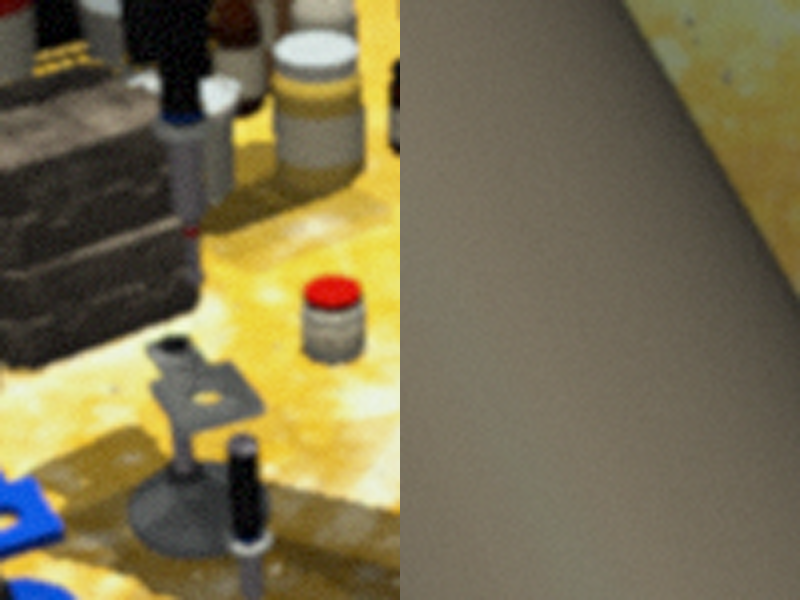

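The gauge is clear of the stand and upright, with the plunger free and the red band visible at crop (190,232). Next is the carry to 40 mm off the mark, tilting on the way.

drive_tool(
  series=[-0.3, 0, 0.1, -0.8, -0.2, 0, -1, -0.7, 0, 0.2, -1.7, -0.5, 0, -1, -1.1, 0, 0.4, -2.6, -0.7, 0, -1, -1.5, -0.1, 0.5, -3.5, -1, 0.1, -1, -1.9, -0.1, 0.7, -4.4, -1.2, 0.3, -1, -2.3, -0.1, 0.8, -5.3, -1.5, 0.5, -1, -2.7, -0.1, 1, -6.2, -1.7, 0.8, -1, -3.1, -0.2, 1.1, -7.1, -2, 1, -1, -3.4, -0.2, 1.2, -8, -2.2, 1.3, -1, -3.6, -0.2, 1.3, -8.6, -2.35, 1.6, -1],
)

```text
time: 6.38
ee_pos: [0.4947, -0.1848, 0.2218]
eef_rot: [0.737, 0.657, 0.104, 0.117]
ft_force: [0.1, -0.1, -1.4]
width: 0.0195
grip_force: 30.0
```

drive_tool(
  series=[0, 0, 0, 0, 0, 0, -1, 0, 0, 0, 0, 0, 0, -1, 0, 0, 0, 0, 0, 0, -1, 0, 0, 0, 0, 0, 0, -1, 0, 0, 0, 0, 0, 0, -1],
)

```text
time: 6.8
ee_pos: [0.4978, -0.1798, 0.2235]
eef_rot: [0.735, 0.66, 0.105, 0.117]
ft_force: [-0.6, 0.6, -1.5]
width: 0.0196
grip_force: 30.0
```

```bash
python3 - <<'E'
from h import *
s=telemetry.read_state(); print(s['time'],s['ee_pos'],s['ft_force'],s['width'])
C=R.from_quat(s['eef_rot']);print("foot pred",s['ee_pos']+C.apply([0,0,.129]))
print(goal(mk+n*(.129+.025),tool(np.radians(83.6))))
ims=[cv2.cvtColor(camera(k),cv2.COLOR_RGB2BGR) for k in("side","top","wrist")]
c=get_calibration('wrist');np.save("w3.npy",c,allow_pickle=True)
for k,i in zip("stw",ims): cv2.imwrite(f"pics/p{k}.png",i)
f=lambda i,x,y,w,h,k:cv2.resize(i[y:y+h,x:x+w],None,fx=k,fy=k,interpolation=cv2.INTER_CUBIC)
cv2.imwrite("pics/p.png",np.hstack([f(ims[0],290,110,100,120,5),f(ims[2],250,150,60,120,5)]))
E
```

```text
6.8 [ 0.49778964 -0.17984982  0.22349629] [-0.60498436  0.63055715 -1.48285894] 0.019630386040598396
foot pred [ 0.53750892 -0.18408536  0.10083644]
[ 0.008 -0.019  0.044 -0.089 -0.228  0.952]
```

View pics/p.png

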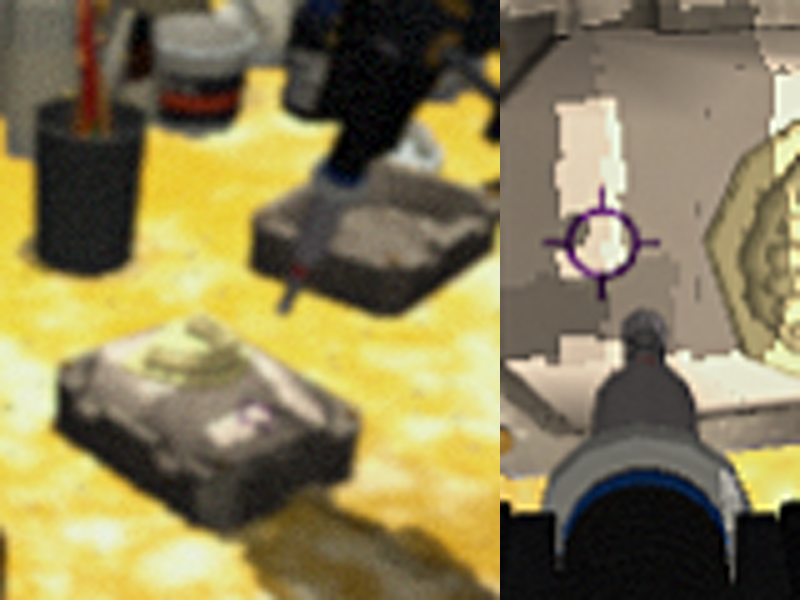

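The wrist view shows the ring at about (270.0,198.2) and the foot at about (278.3,215). I'll compare these with the predictions.

```bash
python3 - <<'E'
from h import *
np.set_printoptions(precision=4,suppress=True)
c=np.load("w3.npy",allow_pickle=True).item()
print("ring",atz('wrist',270,198.2,.038,c), "foot@z",atz('wrist',278.3,215.2,.1008,c),"sidefoot",atz('side',290+280.5/5-.5,110+310/5-.5,.1008))
s=telemetry.read_state();C=R.from_quat(s['eef_rot']); F=s['ee_pos']+C.apply([0,0,.129]);
print(F,(F-mk)@n, "foot offset in tool axes",C.inv().apply(atz('wrist',278.3,215.2,F[2],c)-F)," ring-mk",C.inv().apply(atz('wrist',270,198.2,.038,c)-mk))
E
```

```text
ring [ 0.5473 -0.1893  0.038 ] foot@z [ 0.5363 -0.1864  0.1008] sidefoot [ 0.5368 -0.1866  0.1008]
[ 0.5372 -0.1847  0.1008] 0.06307298602299119 foot offset in tool axes [-0.0018 -0.0007 -0.0002]  ring-mk [-0.0004 -0.0005 -0.0002]
```

drive_tool(
  series=[0, 0, 0, -0.02, -0.1, 0.1, -1, 0, 0, 0, -0.04, -0.22, 0.3, -1, 0, 0, 0, -0.04, -0.24, 0.5, -1, 0, 0, 0, -0.04, -0.24, 0.8, -1, 0, 0, 0, -0.04, -0.24, 1.1, -1, 0, 0, 0, -0.04, -0.24, 1.3, -1, 0, 0, 0, -0.04, -0.24, 1.3, -1, 0, 0, 0, -0.04, -0.24, 1.3, -1, 0, 0, 0, -0.04, -0.24, 1.3, -1, 0, 0, 0, -0.04, -0.24, 1.3, -1],
)

```text
time: 7.78
ee_pos: [0.5041, -0.1836, 0.1714]
eef_rot: [0.736, 0.659, 0.105, 0.117]
ft_force: [0.1, 0.4, -1.6]
width: 0.0192
grip_force: 30.0
```

```bash
cat > look.py <<'E'
from h import *
import sys
np.set_printoptions(precision=4,suppress=True)
k=sys.argv[1]
s=telemetry.read_state();C=R.from_quat(s['eef_rot']); F=s['ee_pos']+C.apply([-.0018,-.0005,.129])
print(s['time'],s['ee_pos'],"ft",s['ft_force'],"along n",s['ft_force']@n,"gap(free foot)",(F-mk)@n,"lat(tool)",C.inv().apply(F-mk),"tilt",np.degrees(np.arccos(-C.apply([0,0,1])@n)))
c=get_calibration('wrist');w=cv2.cvtColor(camera('wrist'),cv2.COLOR_RGB2BGR);d=cv2.cvtColor(camera('side'),cv2.COLOR_RGB2BGR)
f=lambda i,x,y,w,h,k:cv2.resize(i[y:y+h,x:x+w],None,fx=k,fy=k,interpolation=cv2.INTER_CUBIC)
cv2.imwrite(f"pics/{k}.png",np.hstack([f(d,310,130,50,75,8),f(w,250,170,50,75,8)])); np.save(k+".npy",c,allow_pickle=True)
E
python3 look.py q1
```

```text
7.7833 [ 0.5041 -0.1836  0.1714] ft [ 0.1182  0.4178 -1.6272] along n -1.5694898421799268 gap(free foot) 0.011502055914573713 lat(tool) [-0.0012 -0.001  -0.0115] tilt 0.08004801154242311
```

View pics/q1.png

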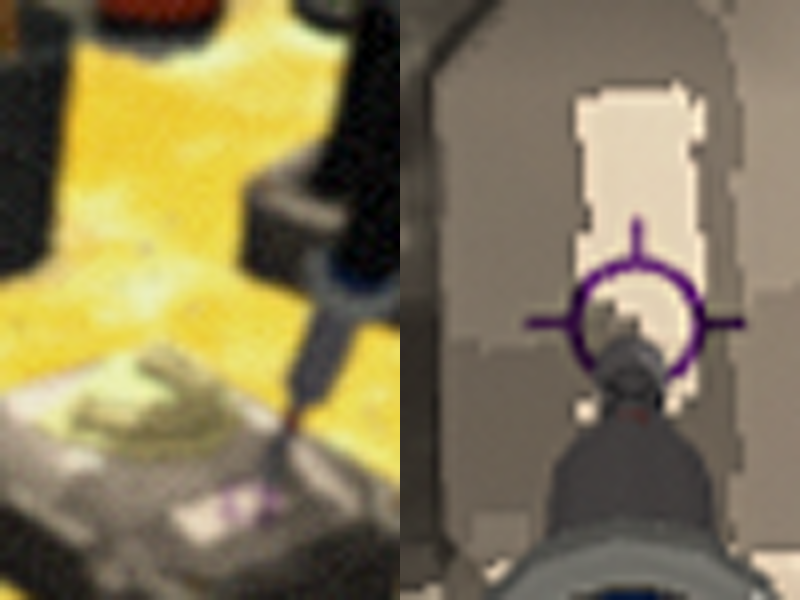

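The foot at (631,365) is closing on the ring at (636,322) and is well aligned. Next I press lightly, aiming for about 3 mm in.

drive_tool(
  series=[0, 0, 0, 0.03, 0.02, 0.05, -1, 0, 0, 0, 0.03, 0.02, 0.11, -1, 0, 0, 0, 0.03, 0.02, 0.17, -1, 0, 0, 0, 0.03, 0.02, 0.23, -1, 0, 0, 0, 0.03, 0.02, 0.28, -1, 0, 0, 0, 0.03, 0.02, 0.32, -1, 0, 0, 0, 0.03, 0.02, 0.36, -1, 0, 0, 0, 0.03, 0.02, 0.36, -1, 0, 0, 0, 0.03, 0.02, 0.36, -1, 0, 0, 0, 0.03, 0.02, 0.36, -1],
)

```text
time: 8.72
ee_pos: [0.5091, -0.1829, 0.1574]
eef_rot: [0.736, 0.659, 0.105, 0.116]
ft_force: [-0.7, -0.1, 1.3]
width: 0.0191
grip_force: 30.0
```

```bash
python3 - <<'E'
from h import *
L=[]
for i in range(8):
    s=telemetry.read_state(); L.append(np.r_[s['ft_force']@n,s['ft_force']]); camera('wrist')
C=R.from_quat(s['eef_rot']); F=s['ee_pos']+C.apply([-.0018,-.0005,.129]);print(s['time'],np.mean(L,0),np.std(L,0),"gap",(F-mk)@n,C.inv().apply(F-mk))
E
```

```text
9.0667 [ 1.5763531  -1.56883378  0.43844242  1.13502781] [0.48536952 0.42074528 0.41780151 0.51668593] gap -0.0034131238000450156 [ 0.00015063 -0.00077376  0.00341303]
```

Pressing with about 2.8 N, so the plunger is about 4 mm in, by force and geometry alike. I'll add 4.3 mm.

drive_tool(
  series=[0, 0, 0, 0, 0, 0.03, -1, 0, 0, 0, 0, 0, 0.06, -1, 0, 0, 0, 0, 0, 0.09, -1, 0, 0, 0, 0, 0, 0.11, -1, 0, 0, 0, 0, 0, 0.11, -1, 0, 0, 0, 0, 0, 0.11, -1, 0, 0, 0, 0, 0, 0.11, -1],
)

```text
time: 9.7
ee_pos: [0.5105, -0.183, 0.1532]
eef_rot: [0.736, 0.659, 0.105, 0.116]
ft_force: [-2.5, 0.2, 2.2]
width: 0.0192
grip_force: 30.0
```

```bash
python3 - <<'E'
from h import *
L=[]
for i in range(16):
    s=telemetry.read_state(); L.append(s['ft_force']@n); camera('wrist')
print("f",np.mean(L)+1.24)
E
python3 look.py q2
```

```text
f 4.6165676715664805
10.5 [ 0.5105 -0.183   0.1532] ft [-2.7833  0.8106  2.5684] along n 3.325381481004664 gap(free foot) -0.007827754021808334 lat(tool) [ 0.0001 -0.0007  0.0078] tilt 0.061329442786244595
```

View pics/q2.png

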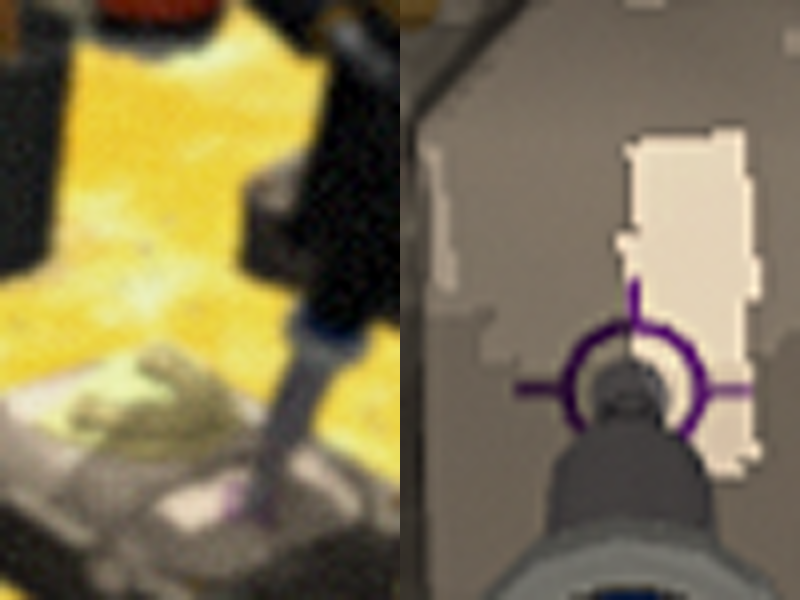

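The foot is inside the ring. The press is about 4.6 N, so the plunger is roughly 8–9 mm in and the red band is at the mouth. Handing in.

```bash
python3 -c "
from bench import r
print(r.close_job())"
```

```text
the job is handed in; nothing more can be done
None
```

I handed the job in with the gauge still gripped and standing in the violet ring, the tool within about 0.1° of the slope's estimated normal. It was pressing with about 4.6 N, which puts the plunger roughly 8–9 mm in, on the red band; no verdict came back.

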